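Clean the bench brush in the suction well

TASK

Start the brush-cleaning well by pressing the green dome key straight down just until you feel it click (the force drops), no further, and let it come back up; do not press the other two keys. Then pick up the bench brush, hold its bristle head well down inside the open well for about a second without pushing it against the well, and set it down, not dropped, standing upright and released on the middle of the round cork rest. Leave the clamp, the awl and the jar where they are.

Things in the scene. Friction and masses are not known exactly. Their poses are not given: they have to be found in the camera images.
- key_green_top (a point): centre of the top of the green dome key (dome 45 mm across in a dark 60 mm bezel); the point moves down with the key. Unpressed it is 57 mm above the bench. Its top is flat over the middle 26 mm. This is the start key
- key_green (a joint): travel of the green key, m: 0 up, grows as it is pressed, hard stop at 0.010. Tactile: resistance starts at about 1 N, climbs to a peak of about 7 to 9 N at 2.5 mm, falls away to about 2 to 3 N at 7 mm and climbs again to about 12 N near the stop. The click counts from 4 mm (just past the peak); beyond 8 mm it is pressed too far. It springs back by itself
- key_orange_top (a point): centre of the top of the orange dome key (dome 45 mm across in a dark 60 mm bezel); the point moves down with the key. Unpressed it is 57 mm above the bench. Its top is flat over the middle 26 mm. Not to be pressed
- key_orange (a joint): travel of the orange key, m; same make as the green one. Leave it up
- key_white_top (a point): centre of the top of the white dome key (dome 45 mm across in a dark 60 mm bezel); the point moves down with the key. Unpressed it is 57 mm above the bench. Its top is flat over the middle 26 mm. Not to be pressed
- key_white (a joint): travel of the white key, m; same make as the green one. Leave it up
- console_top (a point): centre of the top of the fixed grey and black console, 110 x 280 x 35 mm, that carries the three keys in a row along its long (y) axis, 85 mm apart, in any order
- well_rim (a point): centre of the mouth of the fixed black suction well, an open round canister 90 mm high with a steel band at its foot and an orange band near the rim; outside 112 mm, mouth 92 mm across inside at the rim, wall 6 mm, inner floor 82 mm below the rim. A hose stub (26 mm thick, 39 mm above the bench at most) sticks out about 105 mm from the axis along the -x of this point
- brush_mid (a point): bench brush, loose, about 140 g, 150 mm tall, standing upright on its flat bristle end; this point is on its axis half-way up (75 mm above the foot); z axis points up the handle. Stiff bristle head 41 mm across up to the top of the copper ferrule 66 mm above the foot; above it the blue round handle, 26 mm across, to the top
- brush_foot (a point): centre of the flat bristle end of the brush, on its axis; z up the handle
- rest_top (a point): centre of the top of the fixed round cork rest, 120 mm across, 10 mm thick
- clamp_mid (a point): steel spring clamp with black tips lying flat, about 190 x 115 mm, 24 mm high; point near its pivot, 12 mm up. Bystander
- awl_grip (a point): awl with dark wooden handle lying flat, 170 mm long, 26 mm thick; point in its handle. Bystander
- jar_mid (a point): jar with brass lid, 68 mm across, 85 mm high, behind the console; point half-way up. Bystander
- brush: the same brush; origin at the centre of its bristle end
- well: the same well; origin under its centre, on the bench

How it is judged:
By the outcome, as a careful person would: the job done as asked, in the order asked, and still so for the second after the job is handed in, with the robot touching nothing.
It also fails if it takes over 72 s, if anything falls off the work surface, if the arm or the gripper's body presses on something with over 40 N, if the wrist force passes 120 N, or if a joint passes its speed limit or range.

ROBOT

A 7-joint arm with a two-finger parallel gripper is mounted at the origin on the work surface. World frame = base frame: x ahead of the robot, y to its left, z up, the work surface at z = 0. Lengths are in m, angles in rad, forces in N, time in s.
With the tool pointing down it reaches from about 0.4 to 0.85 m from the base axis. Payload 10.4 kg.
Tool frame: the origin (TCP) lies midway between the tips of the shut fingers; the grasp point (between the pads) lies 19 mm behind it (manip.hold_point_z is the distance from the TCP to the grasp point, in m); z points along the fingers, y is the line along which they close (so a half turn about z gives the same grasp; the last joint's range is limited). The gripper opens to 85 mm and grips with 20 to 120 N. Pads are 22 mm wide; open, the fingers measure 114 mm over their backs; the gripper's body (76 mm by 85 mm) begins 54 mm behind the grasp point. The pads swing forward as they close: fully open they stand 13 mm farther back than shut.
Start: joints at [-1.278, 0.332, -0.065, 1.46, 0.022, 1.35, -0.088], TCP at [0.194, 0.594, 0.203] pointing down, gripper open.
Joint ranges: [-2.6, 2.6], [-0.5, 2.12], [-1.47, 1.34], [0.16, 2.42], [-1.27, 4.41], [0.06, 2.06], [-2.6, 2.6]. Speed limits (rad/s): [2.22, 2.22, 2.79, 2.79, 3.14, 3.14, 3.14].

INTERFACE

Orientations are given as a unit quaternion [x, y, z, w].
In Python, from workcell import manip, eyes, job gives the robot as it stands.
- The arm moves only by the shell command python3 -m crank 'ROWS' [FORCE]. ROWS is JSON, a list that holds one entry, the list of rows, each a list of 7 numbers: the finger opening in cm, from 0 to 8.54, then the shift along the world's x, y, z in cm, then the turn, a rotation vector about the world's x, y, z in degrees. In form: [[[hand, x, y, z, ax, ay, az], ...]]. A call has 1 to 20 rows; each row shifts and turns the commanded pose from where the row before left it; what a row does not reach is not made up. A row lasts 1/8 s, in which the tool goes at most 62.5 mm and 10.7 degrees, less where a joint would pass 70% of its speed; a pose out of reach is approached as far as the arm can. A call with a gripper value outside its range is refused whole. The fingers move at their own pace and stop on an object; FORCE is the grip in N (left out, the last holds). Time passes only in rows, so rows that do not move let the fingers close. It gives the time, the measured TCP pose, the force, the opening and the grip force at its end, in the units of the state.
- manip.get_obs(): the state, without advancing time (a new reading comes with each control period).
- eyes.camera(name): name is "scene" or "top" or "wrist"; returns (picture, depth): 384x512x3 uint8, red, green, blue; 384x512 float32, m along the optical axis (not along the pixel's ray), 0 where there is no reading.
- eyes.camera_params(name): a dict with "fx", "fy", "cx", "cy" (pixels), "world_from_camera" (4x4, takes a point from camera to world coordinates); the wrist camera has in their place "hand_eye" (4x4, takes a point from camera to tool coordinates, whose origin is the TCP and whose axes are the flange's). Camera axes: x right, y down, z forward; pixel columns grow to the right and rows downward; lengths in m; the calibration is good to about 2 mm. A picture is of the moment at which its call begins: read the wrist's pose just before it. camera_params takes no time and is no camera call.
- job.hand_in(): hands the job in; it is judged then, once.
The state is a dict: "clock": time; "joint_pos": joint angles; "joint_velocities": joint speeds; "tau": joint torques, N m; "position": TCP position; "ee_rot": TCP orientation; "ft_force": force on the tool from outside, world axes, zero at the start; "torque": the same for the moment, N m; "grip_width": opening from 0.0 (shut) to 1.0 (fully open); "grasp_force": force on a finger pad.
Only numpy, scipy, OpenCV 4.12 (cv2) and the standard library are available. Lean on these libraries where they do the work, as an engineer would, in place of code of your own. Each camera call takes 0.05 s, during which the arm holds its last target. There are 200 camera calls.

## Working session

There is one attempt and no reset: what is moved stays moved. The work goes in short steps, Python scripts to look and compute and a shell command to move; the robot and the scene stay as the last step left them, time stands still between calls to the robot, and variables do not carry over. Pictures are saved under pics/ and viewed, at most 13 in all, crops included, and the job is handed in when it is done.

```bash
ls; mkdir -p pics; python3 - <<'E'
from workcell import manip, eyes, job
import cv2,numpy as np
o=manip.get_obs(); print({k:np.round(v,3) for k,v in o.items()}, manip.hold_point_z)
for n in ("scene","top"):
    p,d=eyes.camera(n); cv2.imwrite(f"pics/{n}0.png",p[:,:,::-1]); np.savez(f"{n}0.npz",p=p,d=d)
    print(n,eyes.camera_params(n))
print(eyes.camera_params("wrist"))
E
```

```text
pics
{'clock': np.float64(0.0), 'joint_pos': array([-1.278,  0.333, -0.065,  1.461,  0.022,  1.35 , -0.089]), 'joint_velocities': array([ 0.   ,  0.   ,  0.001,  0.001, -0.001, -0.001, -0.001]), 'tau': array([-1.0000e-03, -6.2545e+01,  4.9000e-02, -3.9159e+01,  1.6000e-02,
        1.0000e-02,  0.0000e+00]), 'position': array([0.194, 0.594, 0.202]), 'ee_rot': array([ 0.157,  0.988, -0.001, -0.   ]), 'ft_force': array([ 0.333, -0.311, -0.078]), 'torque': array([ 0.052, -0.028, -0.017]), 'grasp_force': np.float64(0.0), 'grip_width': np.float64(1.001)} 0.0187
scene {'fx': 444.33945229308995, 'fy': 444.33945229308995, 'cx': 260.25245889856217, 'cy': 191.54151112817704, 'world_from_camera': array([[-0.66161214,  0.63157789, -0.40420136,  1.07526096],
       [ 0.74969727,  0.54640552, -0.37335641,  0.44521011],
       [-0.0149458 , -0.55004579, -0.83500075,  1.03685756],
       [ 0.        ,  0.        ,  0.        ,  1.        ]])}
top {'fx': 354.2270793331133, 'fy': 354.2270793331133, 'cx': 252.96957287658483, 'cy': 195.1731737878428, 'world_from_camera': array([[ 0.0294525 , -0.97568398,  0.2171942 ,  0.42980225],
       [-0.99955932, -0.02955377,  0.00278267,  0.00725316],
       [ 0.0037039 , -0.21718044, -0.97612445,  0.92127304],
       [ 0.        ,  0.        ,  0.        ,  1.        ]])}
{'fx': 300.15893555033244, 'fy': 300.15893555033244, 'cx': 256.46156231261466, 'cy': 194.16699482968693, 'hand_eye': array([[ 7.01482073e-04, -9.65689173e-01, -2.59699689e-01,
         6.64064609e-02],
       [ 9.99999664e-01,  5.67363536e-04,  5.91394677e-04,
        -1.15273910e-03],
       [-4.23759302e-04, -2.59700017e-01,  9.65689247e-01,
        -1.71679853e-01],
       [ 0.00000000e+00,  0.00000000e+00,  0.00000000e+00,
         1.00000000e+00]])}
```

View pics/top0.png

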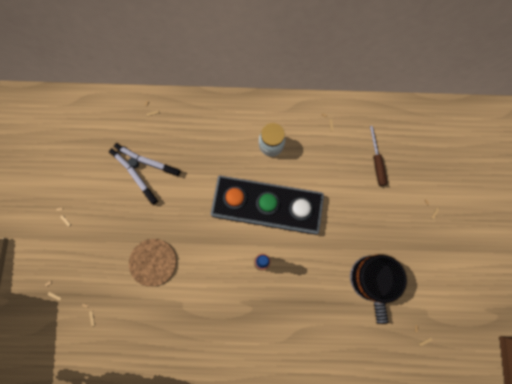

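View pics/scene0.png

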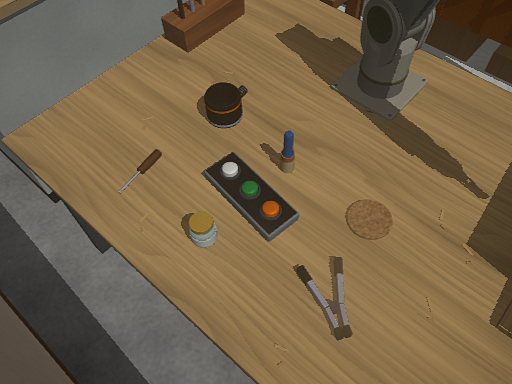

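The top view shows the green key at about (267,202), brush handle top (263,261), well mouth (380,278) and cork (153,262). The scene view agrees. Next I turn these into positions.

```bash
cat > h.py <<'E'
import numpy as np, cv2
from scipy.spatial.transform import Rotation as R
from workcell import manip, eyes, job
def cast(P,T,uv,z):
    d=T[:3,:3]@np.array([(uv[0]-P["cx"])/P["fx"],(uv[1]-P["cy"])/P["fy"],1]); o=T[:3,3]
    return o+d*(z-o[2])/d[2]
def blobs(p,lo,hi,near=None,amin=15):
    m=cv2.inRange(cv2.cvtColor(p,cv2.COLOR_RGB2HSV),lo,hi)
    m=cv2.morphologyEx(m,cv2.MORPH_CLOSE,np.ones((3,3)))
    n,l,s,c=cv2.connectedComponentsWithStats(m)
    return [(c[i].round(1),s[i].tolist()) for i in range(1,n) if s[i][4]>=amin]
def wrist():
    o=manip.get_obs(); p,d=eyes.camera("wrist"); P=eyes.camera_params("wrist")
    T=np.eye(4);T[:3,:3]=R.from_quat(o["ee_rot"]).as_matrix();T[:3,3]=o["position"]
    return o,p,d,P,T@P["hand_eye"]
E
python3 - <<'E'
from h import *
for n in("top","scene"):
    z=np.load(n+"0.npz");p,d=z["p"],z["d"];P=eyes.camera_params(n);T=P["world_from_camera"]
    for nm,lo,hi,h in(("green",(45,80,30),(85,255,255),.055),("blue",(100,100,40),(130,255,255),.15),("orange",(5,200,120),(14,255,255),.055),("white",(0,0,190),(180,40,255),.055)):
        for c,s in blobs(p,lo,hi): print(n,nm,c,s,cast(P,T,c,h).round(3))
    if n=="top":
        for nm,c,h in(("well",(381,278),.09),("rest",(153,262),.01),("brushtop",(263,261),.15),("jar",(272,133),.085)):print(nm,cast(P,T,c,h).round(3))
        c=(263,261); print(d[255:268:3,257:270:3])
        # console long axis
        m=p.max(2)<60; cs=[k for k in cv2.findContours(m.astype(np.uint8),0,2)[0] if cv2.contourArea(k)>200]
        for k in cs: 
            print(cv2.minAreaRect(k),cv2.contourArea(k))
E
```

```text
top green [267.5 202.1] [258, 193, 20, 19, 292] [ 0.606 -0.027  0.055]
top blue [262.3 260.9] [257, 256, 12, 11, 104] [ 0.458 -0.015  0.15 ]
top orange [236.2 196.4] [230, 190, 13, 15, 120] [0.618 0.052 0.055]
top white [300.  207.4] [293, 200, 15, 15, 167] [ 0.595 -0.108  0.055]
well [ 0.43  -0.289  0.09 ]
rest [0.452 0.257 0.01 ]
brushtop [ 0.458 -0.016  0.15 ]
jar [ 0.778 -0.034  0.085]
[[0.8458587  0.7731355  0.766951   0.84565914 0.9103936 ]
 [0.79289794 0.7602651  0.76167345 0.76122576 0.8444932 ]
 [0.76528287 0.75893927 0.75961953 0.7604532  0.84181464]
 [0.81808656 0.7589725  0.75510883 0.7605484  0.8377903 ]
 [0.8397714  0.8288496  0.8206988  0.8346479  0.90332156]]
((382.5841369628906, 281.9549560546875), (63.93327713012695, 50.201866149902344), 47.81555938720703) 2053.5
((267.729736328125, 203.6216278076172), (104.88655090332031, 36.82537078857422), 9.462322235107422) 3669.5
scene green [249.3 188.2] [241, 181, 17, 16, 221] [ 0.611 -0.023  0.055]
scene blue [289.  144.1] [283, 131, 10, 27, 146] [0.488 0.008 0.15 ]
scene orange [226.7 110.5] [213, 106, 26, 8, 35] [ 0.447 -0.264  0.055]
scene orange [270.7 208.3] [263, 201, 16, 16, 209] [0.621 0.061 0.055]
scene white [231.8 170.9] [226, 167, 11, 7, 29] [ 0.6   -0.097  0.055]
```

```bash
python3 -m crank '[[[0,1.5,-2,0,0,0,1],[0,2.8,-4.2,0,0,0,1.2],[0,2.8,-4.2,0,0,0,1.2],[0,2.8,-4.2,0,0,0,1.2],[0,2.8,-4.2,0,0,0,1.2],[0,2.8,-4.2,0,0,0,1.2],[0,2.8,-4.2,0,0,0,1.2],[0,2.8,-4.2,0,0,0,1.2],[0,2.8,-4.2,0,0,0,1.2],[0,2.8,-4.2,0,0,0,1.2],[0,2.8,-4.2,0,0,0,1.2],[0,2.8,-4.2,0,0,0,1.2],[0,2.8,-4.2,0,0,0,1.2],[0,2.8,-4.2,0,0,0,1.2],[0,2.8,-4.2,0,0,0,1.2],[0,0.6,-1.2,0,0,0,0],[0,0,0,0,0,0,0],[0,0,0,0,0,0,0]]]' 40
cat > w.py <<'E'
from h import *
import sys
o,p,d,P,T=wrist(); cv2.imwrite(f"pics/{sys.argv[1]}.png",p[:,:,::-1]); np.savez(f"{sys.argv[1]}.npz",p=p,d=d,T=T)
print(o["clock"],o["position"].round(4),R.from_quat(o["ee_rot"]).as_matrix().round(3).tolist(),o["grip_width"],o["ft_force"].round(2))
for nm,lo,hi,h in(("green",(45,80,30),(85,255,255),.055),("blue",(100,100,40),(130,255,255),.15),("orange",(4,180,120),(14,255,255),.055)):
    for c,s in blobs(p,lo,hi,amin=80): print(nm,c,s,cast(P,T,c,h).round(4))
E
python3 w.py w1
```

```text
clock: 2.35
position: [0.6067, -0.0241, 0.2027]
ee_rot: [0.002, 1.0, 0.0, -0.0]
ft_force: [-0.3, 0.3, -0.4]
grip_width: 0.0
grasp_force: 0.0
2.35 [ 0.6067 -0.0241  0.2027] [[-1.0, 0.003, -0.001], [0.003, 1.0, 0.001], [0.001, 0.001, -1.0]] 7.911024086194319e-05 [-0.34  0.27 -0.38]
green [254.3 174. ] [234, 153, 42, 42, 1365] [ 0.6032 -0.0269  0.055 ]
blue [265.2  18. ] [247, 0, 37, 40, 1219] [ 0.4783 -0.0185  0.15  ]
orange [ 8.  18.3] [0, 0, 16, 40, 291] [ 0.4519 -0.2606  0.055 ]
orange [325.6 184.7] [311, 165, 40, 40, 740] [0.6153 0.0509 0.055 ]
```

View pics/w1.png

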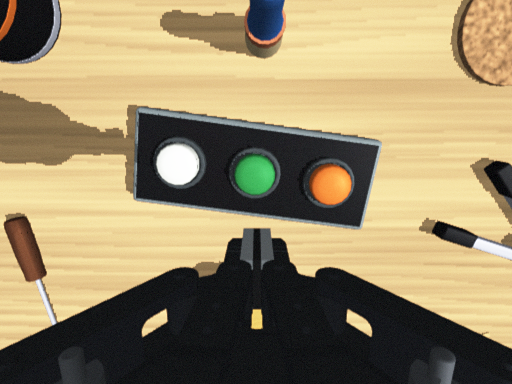

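The wrist view shows the green dome whole at (254,174), the shut fingertips at (257,232), and white and orange to either side. I correct by −3 mm in x and y, descend, and step the press.

```bash
python3 -m crank '[[[0,-0.3,-0.3,-2,0,0,0],[0,0,0,-4,0,0,0],[0,0,0,-4,0,0,0],[0,0,0,-3,0,0,0],[0,0,0,-1,0,0,0],[0,0,0,0,0,0,0],[0,0,0,0,0,0,0]]]' | grep -E "pos|ft_"
python3 -m crank '[[[0,0,0,-0.2,0,0,0],[0,0,0,-0.1,0,0,0],[0,0,0,0,0,0,0]]]' | grep -E "pos|ft_"
python3 -m crank '[[[0,0,0,-0.1,0,0,0],[0,0,0,0,0,0,0]]]' | grep -E "pos|ft_"
python3 -m crank '[[[0,0,0,-0.1,0,0,0],[0,0,0,0,0,0,0]]]' | grep -E "pos|ft_"
python3 -m crank '[[[0,0,0,-0.1,0,0,0],[0,0,0,0,0,0,0]]]' | grep -E "pos|ft_"
```

```text
position: [0.605, -0.0286, 0.0644]
ft_force: [-0.7, 0.2, -0.8]
position: [0.6041, -0.0289, 0.0599]
ft_force: [0.5, -0.3, 0.2]
position: [0.604, -0.0289, 0.0587]
ft_force: [-0.4, -0.2, -0.3]
position: [0.604, -0.0289, 0.0577]
ft_force: [-0.3, 1.3, -0.1]
position: [0.604, -0.0289, 0.0567]
ft_force: [-0.7, -0.2, 0.0]
```

```bash
python3 -m crank '[[[0,0,0.1,-0.1,0,0,0],[0,0,0,0,0,0,0]]]' | grep -E "pos|ft_"
python3 -m crank '[[[0,0,0,-0.1,0,0,0],[0,0,0,0,0,0,0]]]' | grep -E "pos|ft_"
python3 -m crank '[[[0,0,0,-0.1,0,0,0],[0,0,0,0,0,0,0]]]' | grep -E "pos|ft_"
```

```text
position: [0.604, -0.0277, 0.0557]
ft_force: [0.2, 0.3, 0.3]
position: [0.604, -0.0279, 0.0548]
ft_force: [-0.2, -0.0, -0.4]
position: [0.604, -0.0279, 0.0538]
ft_force: [0.1, 0.6, 0.0]
```

```bash
python3 -m crank '[[[0,0,0,-0.1,0,0,0],[0,0,0,0,0,0,0]]]' | grep -E "pos|ft_"
python3 -m crank '[[[0,0,0,-0.1,0,0,0],[0,0,0,0,0,0,0]]]' | grep -E "pos|ft_"
python3 - <<'E'
from h import *
print(manip.get_obs()["ft_force"])
o,p,d,P,T=wrist(); cv2.imwrite("pics/w2.png",p[100:340,130:390,::-1].repeat(2,0).repeat(2,1))
E
```

```text
position: [0.604, -0.0279, 0.0528]
ft_force: [-0.9, -0.7, 0.4]
position: [0.604, -0.0279, 0.0517]
ft_force: [-0.0, 0.5, 0.0]
[-0.01892239  0.54996038  0.00441384]
```

View pics/w2.png

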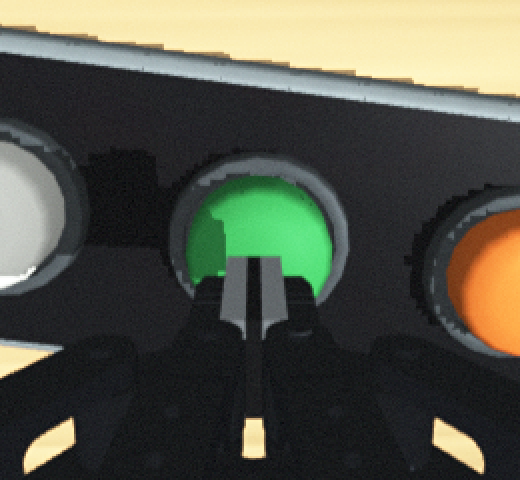

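The crop shows the dome centred at about (258,249) with the tips' near edge at row 258, so the tips may sit off-centre. I check this numerically.

```bash
python3 - <<'E'
from h import *
o,p,d,P,T=wrist(); np.savez("w2.npz",p=p,d=d,T=T)
H=np.linalg.inv(P["hand_eye"])
def proj(x,M):
    c=M[:3,:3]@x+M[:3,3]; return (P["fx"]*c[0]/c[2]+P["cx"]).round(1),(P["fy"]*c[1]/c[2]+P["cy"]).round(1),c[2].round(4)
for x in(0,.011,-.011): print("tool x",x,proj(np.array([x,0,0]),H))
print("green est top",proj(np.array([.604,-.027,.057]),np.linalg.inv(T)))
print(d[180:262:6,256].round(4)); print(d[180:262:6,240].round(4))
v,u=np.mgrid[0:384,0:512]
X=np.stack([(u-P["cx"])/P["fx"]*d,(v-P["cy"])/P["fy"]*d,d],-1)@T[:3,:3].T+T[:3,3]
for r in range(180,262,5): print(r,X[r,256].round(4),X[r,240].round(4),p[r,256],p[r,240])
print(blobs(p,(45,80,30),(85,255,255),amin=80))
E
```

```text
tool x 0 (np.float64(257.6), np.float64(226.6), np.float64(0.1831))
tool x 0.011 (np.float64(257.6), np.float64(209.5), np.float64(0.1803))
tool x -0.011 (np.float64(257.6), np.float64(243.3), np.float64(0.186))
green est top (np.float64(259.1), np.float64(229.7), np.float64(0.1781))
[0.1847 0.1905 0.     0.1746 0.1742 0.173  0.1745 0.1758 0.1766 0.1408
 0.1332 0.1273 0.122  0.1172]
[0.1894 0.1845 0.1922 0.178  0.1753 0.1756 0.1744 0.1754 0.1775 0.1785
 0.1445 0.1381 0.1303 0.118 ]
180 [ 0.5769 -0.0287  0.0429] [ 0.5779 -0.0388  0.0383] [ 93 101 103] [36 42 41]
185 [ 0.5798 -0.0287  0.0442] [ 0.5797 -0.0385  0.0443] [ 96 104 109] [ 95 104 106]
190 [ 0.5824 -0.0287  0.0462] [ 0.583  -0.0386  0.0439] [28 83 43] [45 50 50]
195 [ 0.5838 -0.0287  0.0526] [ 0.5857 -0.0386  0.0456] [ 49 144  71] [26 80 41]
200 [ 0.586  -0.0288  0.0556] [ 0.5866 -0.0382  0.0536] [ 75 200 105] [ 40 120  61]
205 [ 0.5889 -0.0288  0.0561] [ 0.5894 -0.0382  0.0546] [ 75 205 111] [ 63 179  92]
210 [ 0.5911 -0.0288  0.0588] [ 0.5919 -0.0381  0.0563] [ 82 214 117] [ 47 124  66]
215 [ 0.5948 -0.0288  0.0568] [ 0.5948 -0.0382  0.0567] [ 80 213 116] [ 43 112  59]
220 [ 0.5979 -0.0288  0.0571] [ 0.5976 -0.0382  0.0577] [ 82 215 116] [ 43 117  60]
225 [ 0.6003 -0.0288  0.0589] [ 0.6009 -0.0383  0.0571] [ 79 214 113] [ 38 110  55]
230 [ 0.5919 -0.0287  0.0876] [ 0.604  -0.0383  0.0574] [20 19 20] [ 41 114  59]
235 [ 0.5919 -0.0287  0.0938] [ 0.6072 -0.0384  0.0574] [24 24 26] [ 72 203 106]
240 [ 0.5916 -0.0287  0.1002] [ 0.5962 -0.0364  0.0897] [23 22 22] [24 20 25]
245 [ 0.5918 -0.0287  0.1051] [ 0.5958 -0.0361  0.0963] [24 25 24] [26 28 27]
250 [ 0.5917 -0.0287  0.1101] [ 0.5958 -0.0358  0.1013] [24 24 26] [42 44 46]
255 [ 0.5918 -0.0287  0.1144] [ 0.5921 -0.0351  0.1137] [19 20 21] [66 70 75]
260 [ 0.5915 -0.0287  0.1192] [ 0.5903 -0.0347  0.1214] [30 31 29] [25 27 31]
[(array([259.9, 215.1]), [222, 188, 75, 61, 2976])]
```

```bash
python3 - <<'E'
from h import *
p,d=eyes.camera("scene"); cv2.imwrite("pics/s2.png",cv2.resize(p[100:240,180:340,::-1],None,fx=4,fy=4,interpolation=cv2.INTER_CUBIC))
z=np.load("w2.npz");P=eyes.camera_params("wrist");d=z["d"];T=z["T"];
v,u=np.mgrid[0:384,0:512]
X=np.stack([(u-P["cx"])/P["fx"]*d,(v-P["cy"])/P["fy"]*d,d],-1)@T[:3,:3].T+T[:3,3]
for r in range(222,264,4): print(r,[X[r,c].round(3).tolist() for c in(236,242,247,251,266,270)])
E
```

```text
222 [[0.599, -0.041, 0.057], [0.599, -0.037, 0.058], [0.599, -0.034, 0.058], [0.599, -0.032, 0.058], [0.599, -0.023, 0.058], [0.599, -0.021, 0.058]]
226 [[0.602, -0.041, 0.057], [0.601, -0.037, 0.058], [0.602, -0.034, 0.057], [0.601, -0.032, 0.058], [0.601, -0.023, 0.058], [0.601, -0.021, 0.058]]
230 [[0.604, -0.041, 0.056], [0.604, -0.037, 0.058], [0.592, -0.033, 0.088], [0.591, -0.031, 0.089], [0.592, -0.024, 0.087], [0.592, -0.022, 0.086]]
234 [[0.606, -0.041, 0.058], [0.606, -0.037, 0.058], [0.592, -0.033, 0.092], [0.592, -0.031, 0.092], [0.592, -0.024, 0.091], [0.592, -0.022, 0.092]]
238 [[0.596, -0.039, 0.087], [0.592, -0.035, 0.098], [0.592, -0.033, 0.096], [0.592, -0.031, 0.098], [0.592, -0.024, 0.097], [0.592, -0.022, 0.096]]
242 [[0.596, -0.038, 0.092], [0.592, -0.035, 0.102], [0.592, -0.033, 0.102], [0.591, -0.031, 0.103], [0.592, -0.024, 0.101], [0.592, -0.023, 0.101]]
246 [[0.596, -0.038, 0.097], [0.537, -0.028, 0.223], [0.591, -0.033, 0.107], [0.592, -0.031, 0.105], [0.592, -0.024, 0.106], [0.592, -0.023, 0.107]]
250 [[0.596, -0.038, 0.101], [0.592, -0.034, 0.11], [0.592, -0.032, 0.11], [0.591, -0.031, 0.111], [0.592, -0.025, 0.11], [0.592, -0.023, 0.11]]
254 [[0.596, -0.037, 0.105], [0.592, -0.034, 0.113], [0.592, -0.032, 0.114], [0.592, -0.031, 0.114], [0.592, -0.025, 0.113], [0.592, -0.023, 0.113]]
258 [[0.596, -0.037, 0.109], [0.592, -0.034, 0.116], [0.592, -0.032, 0.117], [0.592, -0.031, 0.117], [0.592, -0.025, 0.117], [0.592, -0.023, 0.117]]
262 [[0.59, -0.036, 0.124], [0.591, -0.034, 0.121], [0.591, -0.032, 0.122], [0.592, -0.031, 0.119], [0.591, -0.025, 0.122], [0.59, -0.024, 0.123]]
```

View pics/s2.png

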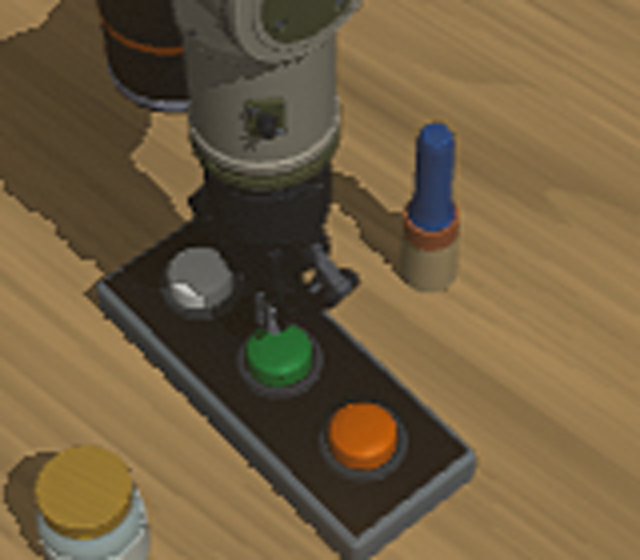

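The scene crop shows the shut fingertips ending near (265,328), apparently still above the green dome and towards its far side. I check their height from this view.

```bash
python3 - <<'E'
from h import *
P=eyes.camera_params("scene");M=np.linalg.inv(P["world_from_camera"])
for x in(.592,.604,.615):
  for z in (.052,.06,.07,.08,.09):
    c=M[:3,:3]@np.array([x,-.028,z])+M[:3,3]; q=np.array([P["fx"]*c[0]/c[2]+P["cx"],P["fy"]*c[1]/c[2]+P["cy"]]); print(x,z,((q-[180,100])*4).round(0))
p,d=eyes.camera("scene")
for v in range(172,188,2):
  u=246
  for u in (245,247):
    k=d[v,u]; print(u,v,p[v,u],(P["world_from_camera"]@np.array([(u-P["cx"])/P["fx"]*k,(v-P["cy"])/P["fy"]*k,k,1]))[:3].round(3))
E
```

```text
0.592 0.052 [291. 333.]
0.592 0.06 [290. 327.]
0.592 0.07 [290. 318.]
0.592 0.08 [290. 309.]
0.592 0.09 [289. 300.]
0.604 0.052 [279. 345.]
0.604 0.06 [278. 338.]
0.604 0.07 [278. 329.]
0.604 0.08 [277. 321.]
0.604 0.09 [277. 312.]
0.615 0.052 [268. 355.]
0.615 0.06 [267. 348.]
0.615 0.07 [267. 340.]
0.615 0.08 [266. 331.]
0.615 0.09 [265. 322.]
245 172 [33 28 19] [ 0.614 -0.032  0.123]
247 172 [36 30 24] [ 0.616 -0.023  0.133]
245 174 [56 54 52] [ 0.615 -0.031  0.116]
247 174 [32 29 22] [ 0.617 -0.022  0.128]
245 176 [54 51 50] [ 0.616 -0.03   0.11 ]
247 176 [61 61 59] [ 0.615 -0.024  0.114]
245 178 [67 65 64] [ 0.615 -0.032  0.098]
247 178 [71 70 70] [ 0.615 -0.025  0.105]
245 180 [69 66 68] [ 0.615 -0.033  0.087]
247 180 [81 81 81] [ 0.614 -0.027  0.093]
245 182 [35 56 27] [ 0.604 -0.044  0.056]
247 182 [80 71 79] [ 0.615 -0.026  0.086]
245 184 [35 68 30] [ 0.609 -0.04   0.056]
247 184 [ 37 105  45] [ 0.604 -0.038  0.053]
245 186 [ 41 104  48] [ 0.614 -0.036  0.056]
247 186 [ 41 105  49] [ 0.612 -0.03   0.059]
```

Both cameras put the real fingertips at z ≈ 0.085, about 33 mm above the reported TCP. The key is still unpressed, so I keep going down carefully, by force.

```bash
python3 -m crank '[[[0,0,0,-0.4,0,0,0],[0,0,0,-0.4,0,0,0],[0,0,0,-0.4,0,0,0],[0,0,0,-0.3,0,0,0],[0,0,0,-0.3,0,0,0],[0,0,0,0,0,0,0]]]' | grep -E "pos|ft_"
python3 - <<'E'
from h import *
print(manip.get_obs()["clock"])
P=eyes.camera_params("scene");p,d=eyes.camera("scene");T=P["world_from_camera"]
v,u=np.mgrid[0:384,0:512]
X=np.stack([(u-P["cx"])/P["fx"]*d,(v-P["cy"])/P["fy"]*d,d],-1)@T[:3,:3].T+T[:3,3]
g=(p.max(2).astype(int)-p.min(2)<18)&(abs(X[...,0]-.6155)<.004)&(abs(X[...,1]+.028)<.012)&(X[...,2]>.05)&(d>0)
print(g.sum(),np.sort(X[g][:,2])[:12].round(4))
E
```

```text
position: [0.604, -0.0278, 0.0336]
ft_force: [-0.6, 0.1, -0.2]
6.6
79 [0.0572 0.0674 0.0677 0.0684 0.0686 0.0687 0.0718 0.0726 0.0732 0.0739
 0.0747 0.0759]
```

```bash
python3 -m crank '[[[0,0,0,-0.3,0,0,0],[0,0,0,-0.2,0,0,0],[0,0,0,0,0,0,0]]]' | grep -E "pos|ft_"
python3 -m crank '[[[0,0,0,-0.1,0,0,0],[0,0,0,0,0,0,0]]]' | grep -E "pos|ft_"
python3 -m crank '[[[0,0,0,-0.1,0,0,0],[0,0,0,0,0,0,0]]]' | grep -E "pos|ft_"
python3 -m crank '[[[0,0,0,-0.1,0,0,0],[0,0,0,0,0,0,0]]]' | grep -E "pos|ft_"
python3 -m crank '[[[0,0,0,-0.1,0,0,0],[0,0,0,0,0,0,0]]]' | grep -E "pos|ft_"
```

```text
position: [0.6041, -0.0279, 0.0288]
ft_force: [0.7, 0.6, 0.1]
position: [0.6041, -0.0279, 0.0281]
ft_force: [-1.8, 1.2, 4.9]
position: [0.6041, -0.0279, 0.0271]
ft_force: [-2.2, 0.4, 6.6]
position: [0.6041, -0.0279, 0.0262]
ft_force: [-2.7, 0.4, 7.3]
position: [0.604, -0.0278, 0.0251]
ft_force: [-2.5, 0.7, 6.8]
```

```bash
python3 -m crank '[[[0,0,0,-0.1,0,0,0],[0,0,0,0,0,0,0]]]' | grep -E "pos|ft_"
python3 -m crank '[[[0,0,0,-0.05,0,0,0],[0,0,0,0,0,0,0]]]' | grep -E "pos|ft_"
```

```text
position: [0.604, -0.0279, 0.024]
ft_force: [-2.9, 0.3, 5.8]
position: [0.604, -0.0278, 0.0233]
ft_force: [-1.8, 0.2, 4.9]
```

It clicked: the force peaked at 7.3 N and fell to 4.9 N at about 5 mm of travel. Now I release, rise, and look at the brush.

```bash
python3 -m crank '[[[0,0,0,0.5,0,0,0],[0,0,0,2,0,0,0],[0,0,0,4,0,0,0],[0,0,0,5,0,0,0],[8.5,-1,0,5,0,0,0],[8.5,-3,0.5,1,0,0,0],[8.5,-4,0.5,0,0,0,0],[8.5,0,0,0,0,0,0],[8.5,0,0,0,0,0,0],[8.5,0,0,0,0,0,0]]]'
python3 w.py w3
python3 - <<'E'
from h import *
P=eyes.camera_params("top");p,d=eyes.camera("top");T=P["world_from_camera"]
print([ (c,s,cast(P,T,c,.15).round(4)) for c,s in blobs(p,(100,100,40),(130,255,255))])
E
```

```text
clock: 9.78
position: [0.5248, -0.0181, 0.1986]
ee_rot: [0.003, 1.0, -0.0, 0.0]
ft_force: [-0.3, -0.4, -0.6]
grip_width: 0.994
grasp_force: 0.0
9.775 [ 0.5248 -0.0181  0.1986] [[-1.0, 0.005, 0.0], [0.005, 1.0, -0.0], [-0.0, -0.0, -1.0]] 0.9939717715056589 [-0.3  -0.43 -0.62]
green [249.9 243.5] [230, 224, 40, 40, 1265] [ 0.601  -0.0267  0.055 ]
blue [258.8 112.4] [242, 96, 34, 34, 913] [ 0.4574 -0.0168  0.15  ]
orange [15.6 72.7] [0, 40, 25, 65, 377] [ 0.4184 -0.2546  0.055 ]
orange [323.1 254. ] [304, 235, 38, 37, 1050] [0.6145 0.0573 0.055 ]
[]
```

View pics/w3.png

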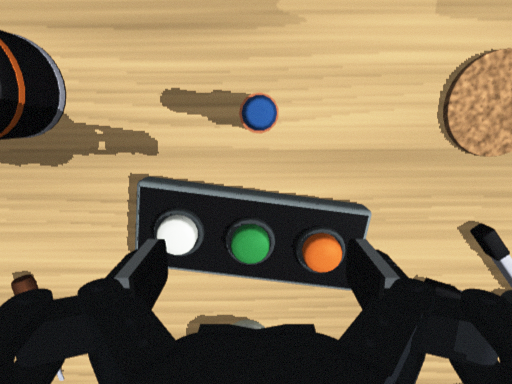

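The brush top is centred at (259,112), which gives (0.4575, −0.0165), and the keys are back up. I go over it, descend and grip.

```bash
python3 -m crank '[[[8.5,-3,0.1,0,0,0,0],[8.5,-3.2,0.1,0,0,0,0],[8.5,-0.5,0,0,0,0,0],[8.5,0,0,-2,0,0,0],[8.5,0,0,-4,0,0,0],[8.5,0,0,-4,0,0,0],[8.5,0,0,-3,0,0,0],[8.5,0,0,-0.2,0,0,0],[8.5,0,0,0,0,0,0]]]'
python3 - <<'E'
from h import *
o,p,d,P,T=wrist(); s,ds=eyes.camera("scene"); 
a=cv2.resize(s[90:200,230:350,::-1],(480,440)); b=cv2.resize(p[:,:,::-1],(587,440))[:,100:420]; cv2.imwrite("pics/c4.png",np.hstack([a,b]))
E
```

```text
clock: 11.0
position: [0.458, -0.016, 0.0672]
ee_rot: [0.003, 1.0, -0.0, 0.0]
ft_force: [-0.7, -0.3, 0.8]
grip_width: 0.993
grasp_force: 0.0
```

View pics/c4.png

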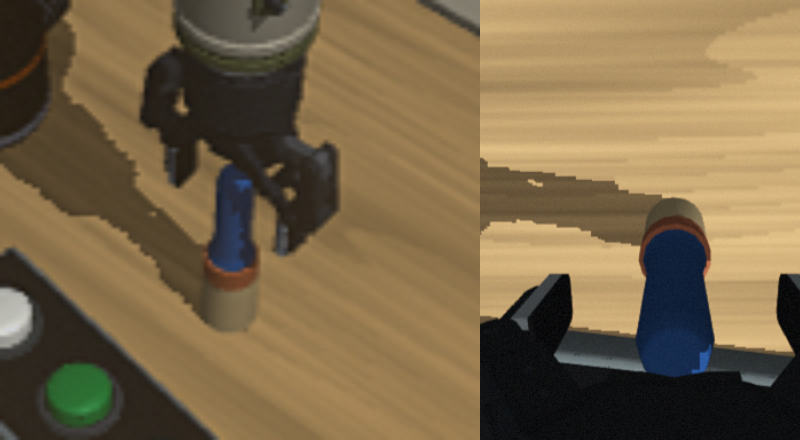

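Left: the fingers straddle the blue handle, with the tips about half-way down it. Right: the handle is centred between the pads, which are at columns 570 and 778. I close and lift a little.

```bash
python3 -m crank '[[[4,0,0,0,0,0,0],[3,0,0,0,0,0,0],[1.5,0,0,0,0,0,0],[1.5,0,0,0,0,0,0],[1.5,0,0,0,0,0,0],[1.5,0,0,0,0,0,0],[1.5,0,0,0,0,0,0]]]' 40
python3 -m crank '[[[1.5,0,0,0.5,0,0,0],[1.5,0,0,3,0,0,0],[1.5,0,0,4,0,0,0],[1.5,0,0,4,0,0,0],[1.5,0,0,1.5,0,0,0],[1.5,0,0,0,0,0,0],[1.5,0,0,0,0,0,0]]]'
python3 - <<'E'
from h import *
o,p,d,P,T=wrist(); s,ds=eyes.camera("scene"); 
a=cv2.resize(s[60:180,230:350,::-1],(480,480)); b=cv2.resize(p[:,:,::-1],(640,480))[:,160:480]; cv2.imwrite("pics/c5.png",np.hstack([a,b]))
# brush foot axis from depth, scene camera
P=eyes.camera_params("scene");T=P["world_from_camera"];v,u=np.mgrid[0:384,0:512]
X=np.stack([(u-P["cx"])/P["fx"]*ds,(v-P["cy"])/P["fy"]*ds,ds],-1)@T[:3,:3].T+T[:3,3]
m=(abs(X[...,0]-.458)<.04)&(abs(X[...,1]+.016)<.04)&(X[...,2]>.05)
zs=X[m][:,2]; print(np.sort(zs)[:15].round(3))
for a in np.arange(.08,.25,.015):
    k=m&(abs(X[...,2]-a)<.0075)
    if k.sum()>3: print(a.round(3),k.sum(),X[k].mean(0).round(4),p.shape and s[k].mean(0).round())
# well and rest in top view
P=eyes.camera_params("top");T=P["world_from_camera"];p,d=eyes.camera("top")
np.savez("top5.npz",p=p,d=d)
E
```

```text
clock: 11.98
position: [0.4573, -0.0158, 0.0666]
ee_rot: [0.003, 1.0, 0.0, 0.0]
ft_force: [-2.1, 0.4, 6.4]
grip_width: 0.294
grasp_force: 39.1
clock: 12.85
position: [0.4562, -0.0159, 0.1948]
ee_rot: [0.003, 1.0, -0.0, -0.001]
ft_force: [-0.4, 1.1, -1.8]
grip_width: 0.295
grasp_force: 39.5
[0.128 0.128 0.128 0.129 0.129 0.129 0.129 0.129 0.13  0.13  0.13  0.13
 0.13  0.13  0.13 ]
0.125 19 [ 0.4698 -0.0091  0.1297] [107.  92.  65.]
0.14 59 [ 0.4702 -0.0068  0.1398] [110.  95.  68.]
0.155 63 [ 0.4704 -0.0078  0.1553] [109.  94.  67.]
0.17 57 [ 0.4701 -0.0095  0.1693] [106.  88.  62.]
0.185 68 [ 0.4684 -0.0087  0.1855] [101.  64.  40.]
0.2 84 [ 0.4662 -0.0106  0.1988] [67. 63. 77.]
0.215 41 [ 0.4673 -0.0118  0.215 ] [45. 53. 75.]
0.23 62 [ 0.4668 -0.0127  0.2315] [50. 51. 58.]
0.245 87 [ 0.4655 -0.0119  0.2447] [50. 47. 48.]
```

View pics/c5.png

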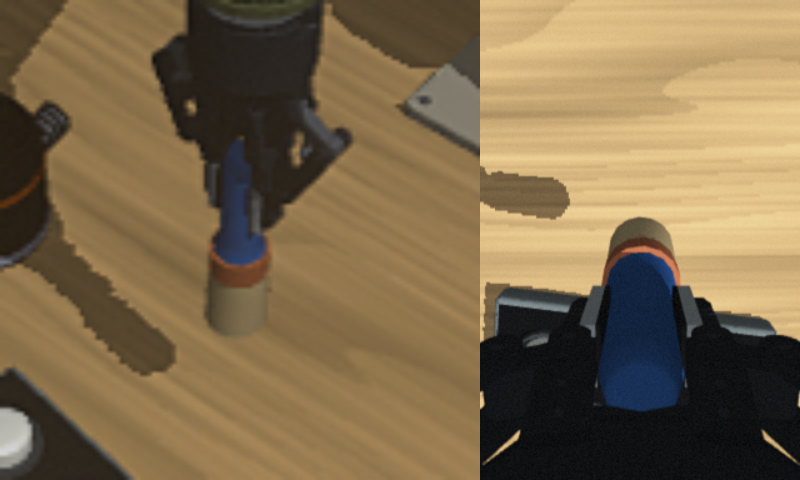

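The brush hangs upright with its foot at z ≈ 0.128, i.e. TCP − 0.067. Next, the well and cork centres from the depth points.

```bash
python3 - <<'E'
from h import *
v,u=np.mgrid[0:384,0:512]
for n in("top","scene"):
    P=eyes.camera_params(n);T=P["world_from_camera"];z=np.load(n+"0.npz");p,d=z["p"],z["d"]
    X=np.stack([(u-P["cx"])/P["fx"]*d,(v-P["cy"])/P["fy"]*d,d],-1)@T[:3,:3].T+T[:3,3]
    m=(abs(X[...,2]-.09)<.006)&(np.hypot(X[...,0]-.43,X[...,1]+.289)<.09)
    q=X[m][:,:2]; c,r=cv2.minEnclosingCircle(q.astype(np.float32)); print(n,"well",len(q),np.round(c,4),round(r,4),q.min(0).round(3),q.max(0).round(3))
    hsv=cv2.cvtColor(p,cv2.COLOR_RGB2HSV)
    # cork: darker than bench, local mask
    m=((np.hypot(X[...,0]-.452,X[...,1]-.257)<.085)&(X[...,2]>.006)&(X[...,2]<.03)).astype(np.uint8)
    m=cv2.morphologyEx(m,cv2.MORPH_OPEN,np.ones((5,5)))
    k=max(cv2.findContours(m,0,2)[0],key=cv2.contourArea); e=cv2.fitEllipse(k); print("rest",e,cast(P,T,e[0],.01).round(4))
z=np.load("w3.npz");p,d,T=z["p"],z["d"],z["T"];P=eyes.camera_params("wrist")
X=np.stack([(u-P["cx"])/P["fx"]*d,(v-P["cy"])/P["fy"]*d,d],-1)@T[:3,:3].T+T[:3,3]
m=(X[...,2]>.005)&(X[...,2]<.02)&(X[...,1]>.17)&(X[...,0]<.54); q=X[m]; print("wrist rest",len(q),q.min(0).round(3),q.max(0).round(3),np.median(q[:,2]))
E
```

```text
top well 430 [ 0.4295 -0.2938] 0.0549 [ 0.376 -0.347] [ 0.482 -0.24 ]
rest ((151.90719604492188, 262.1313781738281), (45.61906814575195, 46.15165710449219), 14.618460655212402) [0.4516 0.26   0.01  ]
scene well 213 [ 0.4309 -0.2945] 0.0551 [ 0.376 -0.348] [ 0.486 -0.242]
rest ((370.750732421875, 220.1668701171875), (30.828651428222656, 40.43875503540039), 118.27436828613281) [0.455 0.267 0.01 ]
wrist rest 5874 [0.39  0.2   0.005] [0.509 0.284 0.013] 0.010596233562713692
```

```bash
python3 -m crank '[[[1.5,-0.2,-1.5,0,0,0,0],[1.5,-0.3,-3,0,0,0,0],[1.5,-0.3,-4,0,0,0,0],[1.5,-0.4,-4,0,0,0,0],[1.5,-0.4,-4,0,0,0,0],[1.5,-0.4,-4,0,0,0,0],[1.5,-0.3,-4,0,0,0,0],[1.5,-0.3,-2.5,0,0,0,0],[1.5,0,-0.8,0,0,0,0],[1.5,0,0,0,0,0,0],[1.5,0,0,0,0,0,0]]]'
python3 - <<'E'
from h import *
P=eyes.camera_params("top");T=P["world_from_camera"];p,d=eyes.camera("top")
s,ds=eyes.camera("scene"); w=wrist()[1]
a=cv2.resize(s[50:170,160:300,::-1],(467,400)); b=cv2.resize(w[:,:,::-1],(533,400))[:,100:433]; cv2.imwrite("pics/c6.png",np.hstack([a,b]))
E
```

```text
clock: 14.38
position: [0.4314, -0.2928, 0.1962]
ee_rot: [0.002, 1.0, 0.0, -0.0]
ft_force: [0.1, 0.8, -0.4]
grip_width: 0.293
grasp_force: 39.6
```

View pics/c6.png

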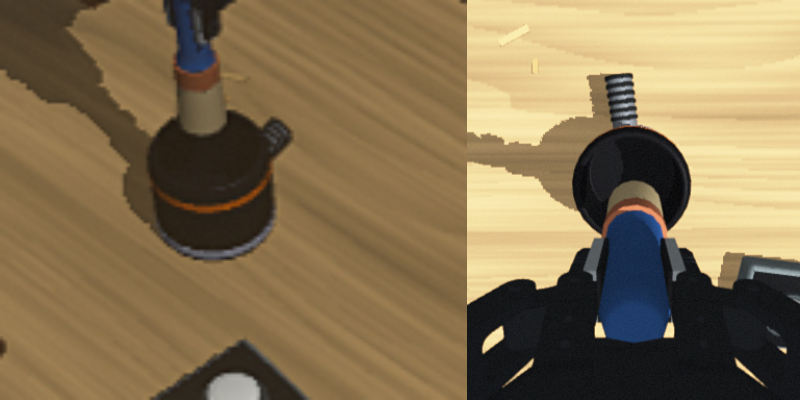

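The brush hangs over the well: well mouth about (632,182), brush head at column 635, so they are lined up. I lower it 10.3 cm and hold.

```bash
python3 -m crank '[[[1.5,-0.1,-0.1,-1.5,0,0,0],[1.5,0,0,-2.5,0,0,0],[1.5,0,0,-2.5,0,0,0],[1.5,0,0,-1.5,0,0,0],[1.5,0,0,0,0,0,0]]]'
python3 -m crank '[[[1.5,0,0,-1,0,0,0],[1.5,0,0,-1,0,0,0],[1.5,0,0,-0.3,0,0,0],[1.5,0,0,0,0,0,0],[1.5,0,0,0,0,0,0],[1.5,0,0,0,0,0,0],[1.5,0,0,0,0,0,0],[1.5,0,0,0,0,0,0],[1.5,0,0,0,0,0,0],[1.5,0,0,0,0,0,0]]]'
python3 -m crank '[[[1.5,0,0,0,0,0,0],[1.5,0,0,0,0,0,0],[1.5,0,0,0,0,0,0],[1.5,0,0,0,0,0,0],[1.5,0,0,0,0,0,0]]]'
```

```text
clock: 15.15
position: [0.4294, -0.2945, 0.1153]
ee_rot: [0.003, 1.0, 0.0, -0.001]
ft_force: [0.2, -0.5, -1.7]
grip_width: 0.294
grasp_force: 39.6
clock: 16.4
position: [0.4301, -0.2949, 0.0933]
ee_rot: [0.003, 1.0, 0.0, -0.0]
ft_force: [0.7, 0.2, -0.5]
grip_width: 0.292
grasp_force: 39.6
clock: 17.02
position: [0.4301, -0.2949, 0.0933]
ee_rot: [0.003, 1.0, 0.0, -0.0]
ft_force: [-0.1, -0.3, -1.0]
grip_width: 0.296
grasp_force: 39.6
```

```bash
python3 -m crank '[[[1.5,0,0,1.5,0,0,0],[1.5,0,0,3,0,0,0],[1.5,0,0,3.5,0,0,0],[1.5,0,0,2.5,0,0,0],[1.5,0,0,0.5,0,0,0],[1.5,0,0,0,0,0,0]]]' | grep pos
python3 -m crank '[[[1.5,0,1.4,0,0,0,0],[1.5,0.1,3,0,0,0,0],[1.5,0.1,4,0,0,0,0],[1.5,0.1,4,0,0,0,0],[1.5,0.2,4,0,0,0,0],[1.5,0.2,4,0,0,0,0],[1.5,0.2,4,0,0,0,0],[1.5,0.2,4,0,0,0,0],[1.5,0.2,4,0,0,0,0],[1.5,0.2,4,0,0,0,0],[1.5,0.2,4,0,0,0,0],[1.5,0.1,4,0,0,0,0],[1.5,0.1,4,0,0,0,0],[1.5,0.1,3.5,0,0,0,0],[1.5,0,2,0,0,0,0],[1.5,0,1.4,0,0,0,0],[1.5,0,0,0,0,0,0],[1.5,0,0,0,0,0,0]]]'
python3 - <<'E'
from h import *
s,ds=eyes.camera("scene"); o,w,d,P,T=wrist()
a=cv2.resize(s[120:250,300:440,::-1],(431,400)); b=cv2.resize(w[:,:,::-1],(533,400))[:,90:453]; cv2.imwrite("pics/c7.png",np.hstack([a,b]))
v,u=np.mgrid[0:384,0:512]
P=eyes.camera_params("scene");T=P["world_from_camera"]
X=np.stack([(u-P["cx"])/P["fx"]*ds,(v-P["cy"])/P["fy"]*ds,ds],-1)@T[:3,:3].T+T[:3,3]
m=(np.hypot(X[...,0]-.46,X[...,1]-.265)<.04)&(X[...,2]>.06); print(np.sort(X[m][:,2])[:8].round(4))
for a in(.145,.16,.175): k=m&(abs(X[...,2]-a)<.007);print(a,X[k].mean(0).round(4))
E
```

```text
position: [0.43, -0.2948, 0.2032]
clock: 20.02
position: [0.4504, 0.2568, 0.2034]
ee_rot: [0.003, 1.0, -0.0, 0.0]
ft_force: [-0.1, -0.5, -1.3]
grip_width: 0.288
grasp_force: 39.7
[0.1336 0.135  0.1359 0.1365 0.1368 0.137  0.1373 0.1375]
0.145 [0.4673 0.2598 0.1453]
0.16 [0.4665 0.2604 0.1602]
0.175 [0.4655 0.2589 0.174 ]
```

View pics/c7.png

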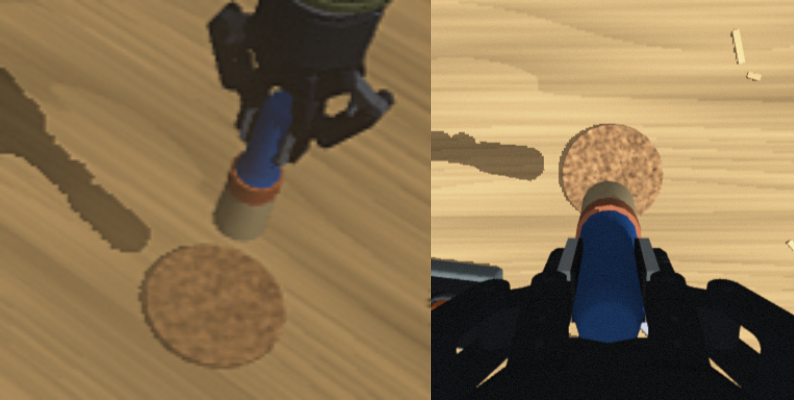

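The brush hangs over the cork: cork about (611,170), brush on column 608, aligned in both views. I lower it gently and watch the force.

```bash
python3 -m crank '[[[1.5,0,0.2,-2,0,0,0],[1.5,0,0,-3,0,0,0],[1.5,0,0,-3,0,0,0],[1.5,0,0,-2.5,0,0,0],[1.5,0,0,-1.3,0,0,0],[1.5,0,0,-0.4,0,0,0],[1.5,0,0,0,0,0,0],[1.5,0,0,0,0,0,0]]]' | grep -E "pos|ft_"
python3 -m crank '[[[1.5,0,0,-0.1,0,0,0],[1.5,0,0,0,0,0,0]]]' | grep -E "pos|ft_"
python3 -m crank '[[[1.5,0,0,-0.1,0,0,0],[1.5,0,0,0,0,0,0]]]' | grep -E "pos|ft_"
```

```text
position: [0.4506, 0.2604, 0.0823]
ft_force: [-0.2, 0.6, -1.8]
position: [0.4502, 0.2602, 0.0805]
ft_force: [-0.1, 0.5, -1.5]
position: [0.45, 0.2601, 0.0793]
ft_force: [-1.0, -0.5, -1.9]
```

```bash
python3 -m crank '[[[1.5,0,0,-0.1,0,0,0],[1.5,0,0,0,0,0,0]]]' | grep -E "pos|ft_"
python3 -m crank '[[[1.5,0,0,-0.1,0,0,0],[1.5,0,0,0,0,0,0]]]' | grep -E "pos|ft_"
python3 -m crank '[[[1.5,0,0,-0.05,0,0,0],[1.5,0,0,0,0,0,0]]]' | grep -E "pos|ft_"
```

```text
position: [0.45, 0.2601, 0.0782]
ft_force: [0.5, -0.9, -1.2]
position: [0.45, 0.2601, 0.0772]
ft_force: [0.3, 0.6, -2.0]
position: [0.4501, 0.2601, 0.0768]
ft_force: [-0.1, 0.6, -1.5]
```

```bash
python3 -m crank '[[[1.5,0,0,-0.05,0,0,0],[1.5,0,0,0,0,0,0]]]' | grep -E "pos|ft_"
python3 -m crank '[[[1.5,0,0,-0.05,0,0,0],[1.5,0,0,0,0,0,0]]]' | grep -E "pos|ft_"
```

```text
position: [0.4503, 0.2602, 0.0767]
ft_force: [-0.8, -0.5, 2.4]
position: [0.4505, 0.2603, 0.0767]
ft_force: [-1.7, -2.8, 8.0]
```

Contact. I ease off slightly, open, and retreat straight up.

```bash
python3 -m crank '[[[1.5,0,0,0.05,0,0,0],[2.7,0,0,0,0,0,0],[3.2,0,0,0,0,0,0],[4.5,0,0,0,0,0,0],[6.5,0,0,0,0,0,0],[8.5,0,0,0,0,0,0],[8.5,0,0,0,0,0,0],[8.5,0,0,0,0,0,0],[8.5,0,0,0,0,0,0]]]'
python3 -m crank '[[[8.5,0,0,1,0,0,0],[8.5,0,0,3,0,0,0],[8.5,0,0,4,0,0,0],[8.5,0,0,4,0,0,0],[8.5,0,0,2,0,0,0],[8.5,0,0,0,0,0,0],[8.5,2,-3,0,0,0,0],[8.5,2,-4,0,0,0,0],[8.5,1,-3,0,0,0,0],[8.5,0,0,0,0,0,0],[8.5,0,0,0,0,0,0]]]'
python3 - <<'E'
from h import *
s,ds=eyes.camera("scene"); t,dt=eyes.camera("top")
cv2.imwrite("pics/c8.png",np.hstack([cv2.resize(s[90:346,100:430,::-1],(412,320)),cv2.resize(t[90:346,80:430,::-1],(380,320))]))
P=eyes.camera_params("top");T=P["world_from_camera"]
print([(c,s_,cast(P,T,c,.16).round(4)) for c,s_ in blobs(t,(100,100,40),(130,255,255))])
E
```

```text
clock: 24.0
position: [0.4501, 0.2601, 0.0763]
ee_rot: [0.003, 1.0, 0.0, -0.0]
ft_force: [-0.2, 0.2, 0.0]
grip_width: 0.995
grasp_force: 0.0
clock: 25.38
position: [0.4995, 0.1608, 0.2157]
ee_rot: [0.002, 1.0, -0.0, -0.001]
ft_force: [-0.1, 1.3, -0.2]
grip_width: 0.993
grasp_force: 0.0
[]
```

View pics/c8.png

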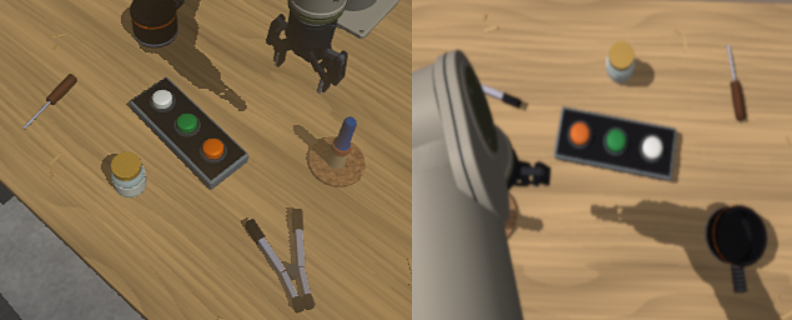

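The brush stands upright and released on the cork (foot near (338,162) against cork centre (336,161)). The bystanders look unmoved and the robot is clear.

```bash
python3 -c "
from workcell import job
print(job.hand_in())"
```

```text
the job is handed in; nothing more can be done
None
```

The job is handed in at about 25 s on the robot clock: the green key was pressed to its click (peak 7.3 N, released at 4.9 N, about 5 mm of travel), the brush head was held deep in the well for over a second without a contact force showing, and the brush now stands released on the middle of the cork.

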